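# Seat the stage plate in the microscope slide

### The job

Pick up the round stage plate by its grip block and set it down flat on the deck at either end of the microscope slide, outside the rails. Then, never lifting it clear of the deck over the middle of the slide, slide it gently along between the rails until it drops into the shallow round recess, and let go with it lying level and fully home. Do not force it against the slide, and leave the other things on the bench where they are.

Things in the scene. Friction and masses are not known exactly. Their poses are not given: they have to be found in the camera images.
- plate_mid (a point): Centre of the grip block of the loose round stage plate (about 0.26 kg): a black disc 80 mm across, 6 mm thick, with an upright metal block 22 mm (x) by 40 mm (y) by 36 mm high in its middle; a small circuit board lies beside it. The point is on the disc's axis, 24 mm above its underside, 18 mm below the block's top; z up. Starts flat on the bench, left or right. Any yaw is right in the recess.
- base: The microscope slide, bolted down: dark slab 320 mm (x, the sliding direction) by 128 mm (y), 14 mm thick. Origin: centre of its underside, on the bench; z up. Between two rails lies a grey deck, 340 by 100 mm, flat top 28 mm above the origin, with the recess in it. Rails run 75 mm either way along x, lips 6 mm above the deck, inner faces 43 mm from the centre line (disc has 3 mm each side).
- near_end (a point): Point on the deck's top, on the centre line, 100 mm from the slide's middle at its end nearer the robot (-x of the slide). The deck is flat and open here: a disc set down with its centre here lies flat, plate_mid then 24 mm above this point. The rail lips flare outward towards this end (to 103 mm from the middle) and guide the disc in.
- far_end (a point): The like point at the slide's other end, 100 mm from its middle along the slide's +x, away from the robot, on the deck's top.
- deck_mid (a point): Slide's middle, at the height of the deck's top (28 mm above the base). The round recess, 83 mm across (1.5 mm clearance all round), 6 mm deep, flat floor, has its centre on the centre line but NOT just here: the deck was clamped unmeasured, so it is anywhere from 30 mm before to 30 mm after this point along x. Find it by feel or sight. plate_mid: 24 mm above this on the deck, 18 mm when seated.
- flux_jar: Small lidded jar, 48 mm across, 55 mm high, beyond the work. Origin: centre of its underside. A bystander.
- parts_box: Open white parts box, 120 by 90 by 35 mm, at the left. Origin: centre of its underside. A bystander.
- driver: Screwdriver, 160 mm long, lying beyond the work. A bystander.
- mouse: White computer mouse, 105 by 58 by 30 mm, at the right. Origin: centre of its underside. A bystander.
Things that resemble listed ones, but are neither listed nor needed, are in the scene too. Of the things like the part that bears plate_mid, leave any that is green or pink; of the rest the larger one is meant.

How it is judged:
By the outcome, as a careful person would: the job done as asked, in the order asked, and still so for the second after the job is handed in, with the robot touching nothing.
It also fails if it takes over 51 s, if anything falls off the work surface, if the arm or the gripper's body presses on something with over 40 N, if the wrist force passes 120 N, or if a joint passes its speed limit or range.

### The arm

A 6-joint arm with a two-finger parallel gripper is mounted at the origin on the work surface. World frame = base frame: x ahead of the robot, y to its left, z up, the work surface at z = 0. Lengths are in m, angles in rad, forces in N, time in s.
With the tool pointing down it reaches from about 0.35 to 0.85 m from the base axis. Payload 8.1 kg.
Tool frame: the origin (TCP) lies between the finger pads; the fingertips stand 11 mm ahead of it and the grasp point (between the pads) lies 8 mm behind it (r.finger_overhang is the distance from the TCP to the fingertips, in m); z points along the fingers, y is the line along which they close (so a half turn about z gives the same grasp; the last joint's range is limited). The gripper opens to 93 mm and grips with 3 to 60 N. Pads are 15 mm wide; open, the fingers measure 128 mm over their backs; the gripper's body (75 mm by 188 mm) begins 65 mm behind the grasp point.
Start: joints at [-1.414, 0.13, 1.488, -0, 1.523, -0.085], TCP at [0.144, -0.583, 0.23] pointing down, gripper open.
Joint ranges: [-2.96, 2.96], [-0.89, 2.26], [0.02, 2.5], [-1.34, 4.48], [0, 2.73], [-2.66, 2.66]. Speed limits (rad/s): [2.39, 2.39, 2.79, 3.14, 3.14, 3.14].

### API

Orientations are given as a unit quaternion [w, x, y, z].
In Python, from cell import r gives the robot as it stands. The module is installed in compiled form; this text tells all that it offers.
- The arm moves only by the tool servo_tool, never from a script. Its argument "deltas" is a list of rows, each a list of 6 numbers: the shift along the tool's x, y, z normalised to -1 to 1, where 1 is 4 cm, then the turn, a rotation vector about the tool's x, y, z normalised to -1 to 1, where 1 is 5 degrees. In form: [[dx, dy, dz, ax, ay, az], ...]. A call has 1 to 20 rows; each row shifts and turns the commanded pose from where the row before left it, along the tool's axes as they then stand; what a row does not reach is not made up. A row lasts 1/8 s, in which the tool goes at most 62.5 mm and 10.7 degrees, less where a joint would pass 70% of its speed; a pose out of reach is approached as far as the arm can. A call with a number of a shift or a turn outside -1 to 1 is refused whole. A call with a gripper value outside its range is refused whole. "jaw" is the finger opening in mm, from 0 to 93, set as the call begins (left out, the last holds). The fingers move at their own pace and stop on an object; "force" is the grip in N (left out, the last holds). Time passes only in rows, so rows that do not move let the fingers close. It gives the time, the measured TCP pose, the force, the opening and the grip force at its end, in the units of the state.
- r.sense(): the state, without advancing time (a new reading comes with each control period).
- r.camera(name): name is "side" or "top" or "wrist"; returns a dict with "image" (384x512x3 uint8, blue, green, red), "z_map" (384x512 float32, m along the optical axis (not along the pixel's ray), 0 where there is no reading), "vertical_fov" (degrees; the focal length in pixels is half the picture's height over the tangent of half this angle, whatever the lens; pixels are square), "cx", "cy" (the principal point, pixels), "distortion" ([k1, k2, p1, p2, k3] as OpenCV has them; the pictures are not rectified), "view" (4x4, takes a point from world to camera coordinates); the wrist camera has in their place "T_tool_cam" (4x4, takes a point from camera to tool coordinates, whose origin is the TCP and whose axes are the flange's). Camera axes: x right, y up, looking along -z (the intrinsics and any distortion apply to the point x, -y, -z); pixel columns grow to the right and rows downward; lengths in m; the calibration is good to about 2 mm. A picture is of the moment at which its call begins: read the wrist's pose just before it.
- r.finish_job(): hands the job in; it is judged then, once.
The state is a dict: "clock": time; "joint_positions": joint angles; "qvel": joint speeds; "joint_efforts": joint torques, N m; "tool_pos": TCP position; "ee_rot": TCP orientation; "ft_force": force on the tool from outside, world axes, zero at the start; "ft_torque": the same for the moment, N m; "opening": opening from 0.0 (shut) to 1.0 (fully open); "gripper_force": force on a finger pad.
Only numpy, scipy, OpenCV 4.12 (cv2) and the standard library are available. Lean on these libraries where they do the work, as an engineer would, in place of code of your own. Each camera call takes 0.05 s, during which the arm holds its last target. There are 200 camera calls.

## Working session

There is one attempt and no reset: what is moved stays moved. The work goes in short steps, Python scripts to look and compute and a tool call to move; the robot and the scene stay as the last step left them, time stands still between calls to the robot, and variables do not carry over. Pictures are saved under pics/ and viewed, at most 10 in all, crops included, and the job is handed in when it is done.

Besides the shell and the picture viewer there is one more tool, called after "Call:" as name(argument=value, ...) on one line, values as JSON. servo_tool: Moves the arm, as the interface text tells. Scaled input: -1 to 1 covers 4 cm each way for a shift and 5 degrees each way for a turn. Its arguments: {"type":"object","properties":{"deltas":{"type":"array"},"jaw":{"type":"number"},"force":{"type":"number"}},"required":["deltas"]}

```bash
mkdir -p pics
cat > h.py <<'E'
import numpy as np,cv2,pickle
from cell import r
from scipy.spatial.transform import Rotation as R
def grab(n):
    s=r.sense(); c=r.camera(n); c['s']=s
    f=192/np.tan(np.radians(c['vertical_fov'])/2); c['K']=np.array([[f,0,c['cx']],[0,f,c['cy']],[0,0,1.]])
    if n=='wrist':
        q=s['ee_rot']; T=np.eye(4); T[:3,:3]=R.from_quat([q[1],q[2],q[3],q[0]]).as_matrix(); T[:3,3]=s['tool_pos']
        c['cw']=T@np.array(c['T_tool_cam'])
    else: c['cw']=np.linalg.inv(np.array(c['view']))
    return c
def ray(c,px):
    p=cv2.undistortPoints(np.array(px,float).reshape(-1,1,2),c['K'],np.array(c['distortion'],float)).reshape(-1,2)
    d=np.c_[p[:,0],-p[:,1],-np.ones(len(p))]
    return c['cw'][:3,3],d@c['cw'][:3,:3].T
def onz(c,px,z):
    o,d=ray(c,px); return o+d*((z-o[2])/d[:,2])[:,None]
def depth(c,px):
    px=np.array(px).reshape(-1,2).astype(int); o,d=ray(c,px); return o+d*c['z_map'][px[:,1],px[:,0]][:,None]
E
python3 - <<'E'
from h import *
for n in ('top','side','wrist'):
    c=grab(n); cv2.imwrite(f'pics/{n}0.png',c['image']); pickle.dump(c,open(f'{n}0.pkl','wb')); print(n,c['cw'].round(3).tolist(),c['K'][0,0],c['distortion'])
print(r.sense()['clock'],r.sense()['ee_rot'])
E
```

```text
top [[0.021, 0.99, -0.14, 0.459], [-1.0, 0.024, 0.017, 0.006], [0.021, 0.14, 0.99, 1.229], [0.0, 0.0, 0.0, 1.0]] 402.3178184196945 [-0.00931557  0.          0.          0.          0.        ]
side [[-0.813, 0.354, -0.461, 0.124], [-0.581, -0.52, 0.626, 0.678], [-0.018, 0.777, 0.629, 0.726], [0.0, 0.0, 0.0, 1.0]] 408.09794993247573 [0.0014897 0.        0.        0.        0.       ]
wrist [[0.239, 0.933, 0.271, 0.22], [-0.971, 0.23, 0.065, -0.564], [-0.001, -0.279, 0.96, 0.383], [0.0, 0.0, 0.0, 1.0]] 306.13154378125535 [0.00562206 0.         0.         0.         0.        ]
0.15 [-7.17055492e-04  9.92699955e-01  1.20607982e-01 -2.92552336e-05]
```

View pics/top0.png

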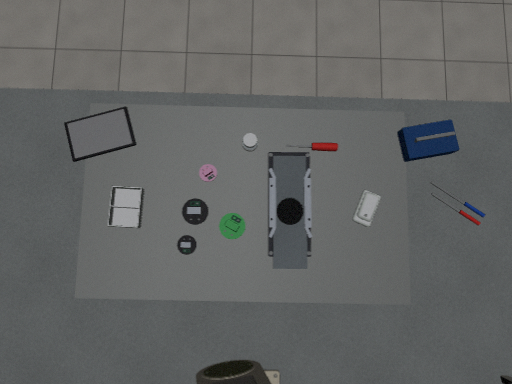

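View pics/side0.png

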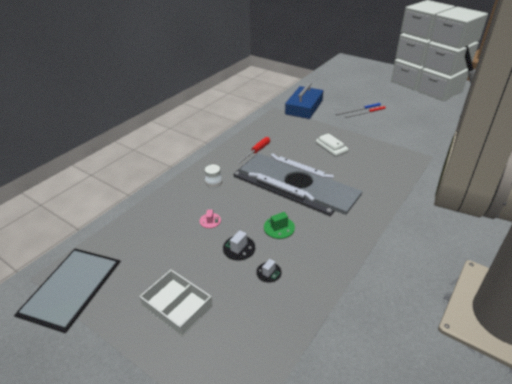

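The top view shows these candidates: large black disc (195,211), small black disc (187,245), green (232,226) and pink (208,172). I choose the large black one at (195,211). The slide is around (290,205), with its recess visible as a dark circle at (290,211).

Run:
```python
from h import *
c=pickle.load(open('top0.pkl','rb')); im=c['image']; g=im.max(2)
def blobs(x0,x1,y0,y1,t):
    m=(g<t).astype(np.uint8); mm=np.zeros_like(m); mm[y0:y1,x0:x1]=m[y0:y1,x0:x1]
    n,l,s,ce=cv2.connectedComponentsWithStats(mm)
    for i in range(1,n):
        if s[i][4]>60:
            k,_=cv2.findContours((l==i).astype(np.uint8),0,2); (u,v),rad=cv2.minEnclosingCircle(k[0]); print(t,s[i],ce[i].round(1),(u,v),rad)
            yield (u,v)
for p in blobs(175,215,195,228,45): print('plate',onz(c,[p],.006))
for p in blobs(174,200,232,258,45): print('small',onz(c,[p],.006))
for p in blobs(276,304,192,230,30): print('recess',onz(c,[p],.022),onz(c,[p],.028))
# rails bright
m=((g>110)&(np.indices(g.shape)[1]>262)&(np.indices(g.shape)[1]<318)&(np.indices(g.shape)[0]>160)&(np.indices(g.shape)[0]<245)).astype(np.uint8)
n,l,s,ce=cv2.connectedComponentsWithStats(m)
for i in range(1,n):
    if s[i][4]>30: print('rail',s[i],ce[i],onz(c,[ce[i]],.034))
print('deck pts',depth(c,[[290,165],[290,240],[290,260],[290,211],[195,200]]).round(4).tolist())
w=pickle.load(open('side0.pkl','rb'))
a=cv2.resize(im[130:280,160:360],None,fx=3,fy=3,interpolation=2); b=cv2.resize(w['image'][140:290,205:375],None,fx=3,fy=3,interpolation=2)
cv2.imwrite('pics/crop_a.png',a)
```

```text
45 [183 199  25  25 314] [195.2 212.4] (194.6707305908203, 211.06097412109375) 12.512139320373535
plate [[0.56483194 0.1543542  0.006     ]]
45 [178 236  18  18 151] [187.1 243.8] (186.53030395507812, 244.4545440673828) 9.246061325073242
small [[0.46369683 0.17466696 0.006     ]]
30 [277 198  26  26 517] [289.4 210.9] (289.5, 210.88888549804688) 12.920199394226074
recess [[ 0.57059796 -0.13270025  0.022     ]] [[ 0.57004431 -0.13201145  0.028     ]]
rail [263 161   4  84 309] [264.4789644  201.79288026] [[ 0.59503533 -0.05611543  0.034     ]]
rail [269 168   7  69 392] [272.10969388 202.02806122] [[ 0.59486854 -0.07897218  0.034     ]]
rail [304 168  10  70 451] [307.84922395 201.62749446] [[ 0.59861209 -0.18623095  0.034     ]]
deck pts [[0.7101, -0.1322, 0.0295], [0.4835, -0.135, 0.0211], [0.4247, -0.135, 0.0249], [0.5705, -0.1345, 0.0193], [0.5986, 0.1546, 0.0069]]
```

View pics/crop_a.png

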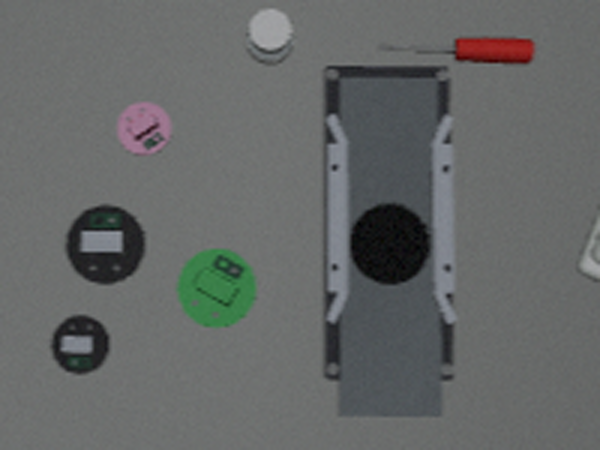

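The crop confirms it: the target at crop (105,243) has a silver block, wide in y, with its board on the +x side and yaw about 0. The recess is at crop (390,243), roughly 25 mm toward the robot from the slide's middle. I'll grip across y.

Call:
servo_tool(deltas=[[0,0,0,0,0,0.924],[0,0,0,0,0,0.924],[0,0,0,0,0,0.924],[0.55,-0.97,0,0,0,0],[0.55,-0.97,0,0,0,0],[0.55,-0.97,0,0,0,0],[0.55,-0.97,0,0,0,0],[0.55,-0.97,0,0,0,0],[0.55,-0.97,0,0,0,0],[0.55,-0.97,0,0,0,0],[0.55,-0.97,0,0,0,0],[0.55,-0.97,0,0,0,0],[0.55,-0.97,0,0,0,0],[0.55,-0.97,0,0,0,0],[0.55,-0.97,0,0,0,0],[0.55,-0.97,0,0,0,0],[0.55,-0.97,0,0,0,0],[0.55,-0.97,0,0,0,0],[0.55,-0.97,0,0,0,0],[0.55,-0.97,0,0,0,0]], jaw=93)

```text
clock: 2.65
tool_pos: [0.5182, 0.0785, 0.2294]
ee_rot: [0.0, 1.0, 0.0, -0.0]
ft_force: [0.2, -0.3, -0.2]
opening: 0.999
gripper_force: 0.0
```

Call:
servo_tool(deltas=[[0.6,-0.95,0,0,0,0],[0.58,-0.94,0,0,0,0],[0,0,0,0,0,0],[0,0,0,0,0,0]])

```text
clock: 3.15
tool_pos: [0.5645, 0.1524, 0.2291]
ee_rot: [0.0, 1.0, 0.0, -0.001]
ft_force: [-0.4, 0.2, 0.2]
opening: 0.996
gripper_force: 0.0
```

Run:
```python
from h import *
c=grab('wrist'); pickle.dump(c,open('w1.pkl','wb')); cv2.imwrite('pics/w1.png',c['image']); print(c['s']['tool_pos'])
```

```text
[0.56453276 0.15238292 0.22907839]
```

View pics/w1.png

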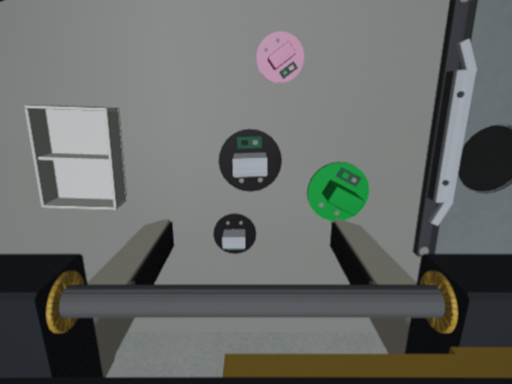

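The wrist view shows the target disc at (250,160) with its block top at (250,160), between the fingers and further ahead. The small decoy is at (235,233).

Run:
```python
from h import *
c=pickle.load(open('w1.pkl','rb')); g=c['image'].max(2)
m=np.zeros_like(g); m[125:195,212:288]=(g[125:195,212:288]<75)*255
k,_=cv2.findContours(m,0,2); k=max(k,key=cv2.contourArea); e=cv2.fitEllipse(k); print('disc',e, onz(c,[e[0]],.006))
m2=np.zeros_like(g); m2[140:185,225:275]=(g[140:185,225:275]>150)*255
k,_=cv2.findContours(m2,0,2)
k=max(k,key=cv2.contourArea); b=cv2.boundingRect(k); rr=cv2.minAreaRect(k); print('block',b,rr)
P=onz(c,cv2.boxPoints(rr),.042); print(P.round(4), P.mean(0)); 
print(g[145:185,250]); print(depth(c,[[250,160],[250,158]]), depth(c,[[230,180],[280,130],[200,250]]))
```

```text
disc ((249.807861328125, 159.85272216796875), (60.71061706542969, 61.25167465209961), 94.93423461914062) [[0.56739334 0.15423343 0.006     ]]
block (233, 158, 34, 19) ((249.5, 167.0), (18.0, 33.0), 90.0)
[[0.5768 0.1731 0.042 ]
 [0.5768 0.1357 0.042 ]
 [0.5558 0.1355 0.042 ]
 [0.5558 0.1734 0.042 ]] [0.56629341 0.15441325 0.042     ]
[ 86  86  81  59  44  42  44  66  96 106 106 104 119 157 170 171 172 173
 174 175 174 174 172 171 171 173 174 172 169 168 161 120  66  41  39  39
  38  40  39  38]
[[0.57435565 0.15383397 0.04129519]
 [0.5765182  0.15383357 0.04057191]] [[ 5.40986875e-01  1.79631901e-01  4.98638348e-03]
 [ 6.03726787e-01  1.16823747e-01 -2.09153660e-05]
 [ 4.39149057e-01  2.23561515e-01  2.87085105e-04]]
```

Call:
servo_tool(deltas=[[0.06,-0.05,0.8,0,0,0],[0,0,0.9,0,0,0],[0,0,0.9,0,0,0],[0,0,0.9,0,0,0],[0,0,0.7,0,0,0],[0,0,0.5,0,0,0],[0,0,0.45,0,0,0],[0,0,0,0,0,0]])

```text
clock: 4.2
tool_pos: [0.5664, 0.1542, 0.0224]
ee_rot: [0.0, 1.0, -0.0, -0.001]
ft_force: [0.4, 0.3, 0.4]
opening: 0.999
gripper_force: 0.0
```

Call:
servo_tool(deltas=[[0,0,0,0,0,0],[0,0,0,0,0,0],[0,0,0,0,0,0],[0,0,0,0,0,0],[0,0,0,0,0,0]], jaw=30, force=15)

```text
clock: 4.82
tool_pos: [0.5674, 0.1546, 0.0238]
ee_rot: [-0.0, 1.0, -0.0, 0.0]
ft_force: [0.8, 0.2, -1.0]
opening: 0.51
gripper_force: 0.0
```

Call:
servo_tool(deltas=[[0,0,0,0,0,0],[0,0,0,0,0,0],[0,0,0,0,0,0],[0,0,0,0,0,0]])

```text
clock: 5.32
tool_pos: [0.5673, 0.1546, 0.0236]
ee_rot: [-0.0, 1.0, -0.0, -0.0]
ft_force: [0.2, -1.3, 1.3]
opening: 0.432
gripper_force: 14.9
```

Call:
servo_tool(deltas=[[0,0,-0.5,0,0,0],[0,0,-1,0,0,0],[0,0,-1,0,0,0],[-0.1,0.4,-0.5,0,0,0],[-0.2,0.8,0,0,0,0],[-0.2,0.8,0,0,0,0],[-0.2,0.8,0,0,0,0],[-0.2,0.8,0,0,0,0],[-0.2,0.8,0,0,0,0],[-0.2,0.8,0,0,0,0],[-0.2,0.8,0,0,0,0],[-0.2,0.8,0,0,0,0],[-0.1,0.37,0,0,0,0],[0,0,0,0,0,0],[0,0,0,0,0,0],[0,0,0,0,0,0]])

```text
clock: 7.32
tool_pos: [0.4956, -0.1312, 0.1437]
ee_rot: [-0.0, 1.0, 0.001, 0.0]
ft_force: [0.4, -0.7, -2.4]
opening: 0.433
gripper_force: 14.9
```

Run:
```python
from h import *
c=grab('wrist'); pickle.dump(c,open('w2.pkl','wb')); cv2.imwrite('pics/w2.png',c['image']); print(c['s']['tool_pos'],c['s']['ft_force'])
t=grab('top'); pickle.dump(t,open('t2.pkl','wb'))
```

```text
[ 0.49558317 -0.13119144  0.14367974] [ 0.39988503 -0.71776868 -2.36318496]
```

View pics/w2.png

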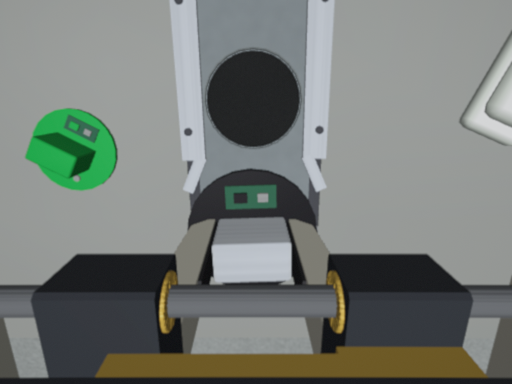

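The plate is held level at (252,220). The recess is at (253,98) and the rails run straight ahead, with their inner edges near columns 200 and 306.

Run:
```python
from h import *
c=pickle.load(open('w2.pkl','rb')); g=c['image'].max(2)
m=np.zeros_like(g); m[40:156,200:304]=(g[40:156,200:304]<40)*255
k,_=cv2.findContours(m,0,2); k=max(k,key=cv2.contourArea); x,y,w,h=cv2.boundingRect(k); print((x,y,w,h))
e=cv2.fitEllipse(k); print(e,onz(c,[e[0]],.028))
# rail inner-face top edges: white band inner limits per row, lip top z=.034
for v in (20,60,100,140):
    row=g[v].astype(int); 
    L=max(u for u in range(170,230) if row[u]>120); Rr=min(u for u in range(285,340) if row[u]>120)
    P=onz(c,[[L+.5,v],[Rr-.5,v]],.034); print(v,L,Rr,P.round(4)[:,:2].tolist(),'mid',P.mean(0).round(4),'w',P[0,1]-P[1,1])
# rail ends (straight/flare kink)
print('kink',onz(c,[[184,160],[324,157]],.034))
# plate disc in hand: lateral extents
m=np.zeros_like(g); m[165:245,180:330]=(g[165:245,180:330]<45)*255
for v in (215,225): 
    us=np.where(m[v])[0]; print('disc',v,us.min(),us.max(),onz(c,[[us.min(),v],[us.max(),v]],.1437-.0175+.006).mean(0) if len(us) else 0)
# block width on top front edge
print(depth(c,[[253,100],[253,30],[253,155]]).round(4).tolist())
```

```text
(208, 52, 90, 94)
((252.7999267578125, 98.3096923828125), (89.02633666992188, 92.63707733154297), 1.2982146739959717) [[ 0.57326791 -0.13236544  0.028     ]]
20 229 285 [[0.6315, -0.1142], [0.6315, -0.1568]] mid [ 0.6315 -0.1355  0.034 ] w 0.04259668150999317
60 220 285 [[0.6028, -0.1064], [0.6028, -0.1577]] mid [ 0.6028 -0.1321  0.034 ] w 0.05127507326565722
100 204 302 [[0.5719, -0.0923], [0.572, -0.1727]] mid [ 0.5719 -0.1325  0.034 ] w 0.08046741622065093
140 226 285 [[0.5388, -0.1098], [0.5389, -0.1597]] mid [ 0.5388 -0.1347  0.034 ] w 0.04988074115319319
kink [[ 0.52131321 -0.07217161  0.034     ]
 [ 0.52404705 -0.19460478  0.034     ]]
disc 215 254 313 [ 0.50873974 -0.14987344  0.1322    ]
disc 225 189 314 [ 0.50246565 -0.13133666  0.1322    ]
[[0.5718, -0.1326, 0.0214], [0.6257, -0.1324, 0.028], [0.5245, -0.1326, 0.027]]
```

Call:
servo_tool(deltas=[[0,0.07,0.5,0,0,0],[0,0,0.7,0,0,0],[0,0,0.6,0,0,0],[0,0,0.3,0,0,0],[0,0,0.1,0,0,0],[0,0,0,0,0,0],[0,0,0,0,0,0]])

```text
clock: 8.3
tool_pos: [0.4961, -0.1353, 0.0568]
ee_rot: [0.0, 1.0, -0.0, 0.001]
ft_force: [0.4, -0.3, -1.9]
opening: 0.435
gripper_force: 14.9
```

Call:
servo_tool(deltas=[[0,0,0.025,0,0,0],[0,0,0,0,0,0],[0,0,0.025,0,0,0],[0,0,0,0,0,0]])

```text
clock: 8.8
tool_pos: [0.4952, -0.1349, 0.0535]
ee_rot: [-0.0, 1.0, -0.0, -0.0]
ft_force: [0.5, 0.2, -2.5]
opening: 0.431
gripper_force: 14.9
```

Call:
servo_tool(deltas=[[0,0,0.025,0,0,0],[0,0,0,0,0,0]])

```text
clock: 9.05
tool_pos: [0.4952, -0.1349, 0.0525]
ee_rot: [-0.0, 1.0, -0.0, -0.0]
ft_force: [-0.4, 0.8, -2.5]
opening: 0.436
gripper_force: 14.9
```

Call:
servo_tool(deltas=[[0,0,0.025,0,0,0],[0,0,0,0,0,0]])

```text
clock: 9.3
tool_pos: [0.4954, -0.135, 0.0516]
ee_rot: [0.0, 1.0, -0.0, 0.0]
ft_force: [0.7, 0.4, -2.6]
opening: 0.435
gripper_force: 14.9
```

Call:
servo_tool(deltas=[[0,0,0.0125,0,0,0],[0,0,0,0,0,0]])

```text
clock: 9.55
tool_pos: [0.4954, -0.135, 0.0516]
ee_rot: [0.0, 1.0, -0.0, 0.0]
ft_force: [-3.3, 0.4, 5.8]
opening: 0.43
gripper_force: 14.9
```

Call:
servo_tool(deltas=[[0,0,0.0125,0,0,0],[0,0,0,0,0,0]])

```text
clock: 9.8
tool_pos: [0.4954, -0.135, 0.0516]
ee_rot: [0.0, 1.0, 0.0, 0.0]
ft_force: [-5.8, 2.3, 10.1]
opening: 0.429
gripper_force: 14.9
```

Call:
servo_tool(deltas=[[0,0,0.0125,0,0,0],[0,0,0,0,0,0]])

```text
clock: 10.05
tool_pos: [0.4955, -0.135, 0.0515]
ee_rot: [0.0, 1.0, 0.0, -0.0]
ft_force: [-9.2, 2.1, 15.7]
opening: 0.428
gripper_force: 14.9
```

Call:
servo_tool(deltas=[[0,0,0,0,0,0],[0,0,0,0,0,0]], jaw=46)

```text
clock: 10.3
tool_pos: [0.4955, -0.1351, 0.0501]
ee_rot: [0.0, 1.0, -0.0, 0.0]
ft_force: [1.1, -0.6, -1.3]
opening: 0.49
gripper_force: 0.0
```

Call:
servo_tool(deltas=[[0,0,-0.02,0,0,0],[0,0,0,0,0,0],[0,0,0,0,0,0],[0,0,0,0,0,0]], jaw=30, force=8)

```text
clock: 10.8
tool_pos: [0.4951, -0.1349, 0.0507]
ee_rot: [-0.0, 1.0, -0.0, -0.0]
ft_force: [0.4, 1.9, -2.8]
opening: 0.432
gripper_force: 8.0
```

Call:
servo_tool(deltas=[[0,0,0.0125,0,0,0],[0,0,0,0,0,0]])

```text
clock: 11.05
tool_pos: [0.4951, -0.1349, 0.0506]
ee_rot: [-0.0, 1.0, -0.0, -0.0]
ft_force: [-2.9, 1.2, 3.2]
opening: 0.433
gripper_force: 7.9
```

Call:
servo_tool(deltas=[[0.05,-0.01,0,0,0,0],[0.1,-0.006,0,0,0,0],[0.1,-0.004,0,0,0,0],[0.1,-0.004,0,0,0,0],[0.1,-0.004,0,0,0,0]])

```text
clock: 11.68
tool_pos: [0.5134, -0.134, 0.0506]
ee_rot: [0.0, 1.0, -0.0, -0.0]
ft_force: [-6.0, -0.1, 6.3]
opening: 0.433
gripper_force: 7.9
```

Call:
servo_tool(deltas=[[0.1,-0.004,0,0,0,0],[0.1,-0.004,0,0,0,0],[0.1,-0.004,0,0,0,0],[0.1,-0.004,0,0,0,0],[0.1,-0.004,0,0,0,0]])

```text
clock: 12.3
tool_pos: [0.5333, -0.1332, 0.0506]
ee_rot: [0.0, 1.0, -0.0, -0.0]
ft_force: [-7.2, 0.5, 6.5]
opening: 0.439
gripper_force: 7.9
```

Call:
servo_tool(deltas=[[0.1,-0.003,-0.005,0,0,0],[0.1,-0.003,0,0,0,0],[0.1,-0.003,0,0,0,0],[0.1,-0.003,0,0,0,0]])

```text
clock: 12.8
tool_pos: [0.5496, -0.1325, 0.0505]
ee_rot: [-0.0, 1.0, -0.0, -0.0]
ft_force: [-3.4, 0.6, 3.0]
opening: 0.432
gripper_force: 7.9
```

Call:
servo_tool(deltas=[[0.1,-0.003,0,0,0,0],[0.1,-0.003,0,0,0,0],[0.1,-0.003,0,0,0,0],[0.05,0,0,0,0,0],[0,0,0,0,0,0]])

```text
clock: 13.42
tool_pos: [0.5637, -0.1321, 0.0506]
ee_rot: [-0.0, 1.0, -0.0, 0.0]
ft_force: [0.7, 1.0, -1.4]
opening: 0.433
gripper_force: 8.0
```

Call:
servo_tool(deltas=[[0,0,0.01,0,0,0],[0,0,0,0,0,0]])

```text
clock: 13.68
tool_pos: [0.5637, -0.1322, 0.0505]
ee_rot: [-0.0, 1.0, -0.0, 0.0]
ft_force: [0.7, 0.4, -1.0]
opening: 0.433
gripper_force: 8.0
```

Call:
servo_tool(deltas=[[0.05,-0.002,0,0,0,0],[0.05,-0.001,0,0,0,0],[0,0,0,0,0,0]])

```text
clock: 14.05
tool_pos: [0.5673, -0.1322, 0.0501]
ee_rot: [0.0, 1.0, -0.0, -0.0]
ft_force: [-2.3, -0.4, -0.2]
opening: 0.43
gripper_force: 8.0
```

Call:
servo_tool(deltas=[[0,0,0.0125,0,0,0],[0,0,0,0,0,0]])

```text
clock: 14.3
tool_pos: [0.5676, -0.1322, 0.0499]
ee_rot: [0.0, 1.0, -0.0, 0.0]
ft_force: [-0.4, 0.0, 1.8]
opening: 0.431
gripper_force: 8.0
```

Call:
servo_tool(deltas=[[0.025,0,0,0,0,0],[0,0,0,0,0,0]])

```text
clock: 14.55
tool_pos: [0.5684, -0.1322, 0.0497]
ee_rot: [0.0, 1.0, -0.0, -0.0]
ft_force: [-0.9, -0.3, 1.1]
opening: 0.43
gripper_force: 8.0
```

Call:
servo_tool(deltas=[[0.025,0,0,0,0,0],[0,0,0,0,0,0]])

```text
clock: 14.8
tool_pos: [0.5694, -0.132, 0.0495]
ee_rot: [-0.0, 1.0, -0.0, 0.0]
ft_force: [-0.4, 0.6, -0.2]
opening: 0.432
gripper_force: 8.0
```

Call:
servo_tool(deltas=[[0.02,0,0.01,0,0,0],[0,0,0,0,0,0]])

```text
clock: 15.05
tool_pos: [0.5703, -0.1321, 0.0492]
ee_rot: [0.0, 1.0, -0.0, 0.0]
ft_force: [0.4, -0.3, -2.3]
opening: 0.428
gripper_force: 8.0
```

Call:
servo_tool(deltas=[[0.02,0,0.01,0,0,0],[0,0,0,0,0,0]])

```text
clock: 15.3
tool_pos: [0.571, -0.1321, 0.0489]
ee_rot: [-0.0, 1.0, -0.0, -0.0]
ft_force: [-0.1, -0.1, -1.0]
opening: 0.433
gripper_force: 8.0
```

Call:
servo_tool(deltas=[[0,0,0.0125,0,0,0],[0,0,0,0,0,0]])

```text
clock: 15.55
tool_pos: [0.5711, -0.1321, 0.0486]
ee_rot: [0.0, 1.0, -0.0, 0.0]
ft_force: [-1.1, -0.4, 0.8]
opening: 0.429
gripper_force: 8.0
```

Call:
servo_tool(deltas=[[0,0,0.0125,0,0,0],[0,0,0.0125,0,0,0],[0,0,0,0,0,0]])

```text
clock: 15.92
tool_pos: [0.5715, -0.1322, 0.0478]
ee_rot: [0.0, 1.0, -0.0, 0.001]
ft_force: [1.4, 0.4, 1.4]
opening: 0.43
gripper_force: 8.0
```

Call:
servo_tool(deltas=[[0,0,0.025,0,0,0],[0,0,0,0,0,0]])

```text
clock: 16.18
tool_pos: [0.5717, -0.1322, 0.0472]
ee_rot: [0.0, 1.0, -0.0, 0.001]
ft_force: [1.1, 1.4, 5.9]
opening: 0.431
gripper_force: 8.0
```

Call:
servo_tool(deltas=[[0,0,0.02,0,0,0],[0,0,0,0,0,0]])

```text
clock: 16.42
tool_pos: [0.5718, -0.1322, 0.0471]
ee_rot: [0.0, 1.0, -0.0, 0.001]
ft_force: [-1.9, 1.0, 10.4]
opening: 0.426
gripper_force: 8.0
```

Call:
servo_tool(deltas=[[0,0,-0.025,0,0,0],[0,0,0,0,0,0]])

```text
clock: 16.68
tool_pos: [0.5716, -0.1322, 0.0472]
ee_rot: [0.0, 1.0, -0.0, 0.001]
ft_force: [3.2, 0.9, 4.6]
opening: 0.425
gripper_force: 8.0
```

Run:
```python
from h import *
c=grab('wrist'); pickle.dump(c,open('w3.pkl','wb'))
s=grab('side'); pickle.dump(s,open('s3.pkl','wb'))
a=cv2.resize(c['image'][110:300,140:370],(460,380),interpolation=2); b=cv2.resize(s['image'][130:225,225:365],(560,380),interpolation=2)
a=cv2.resize(a,(400,330)); b=cv2.resize(b,(400,272)); b=cv2.copyMakeBorder(b,0,58,0,0,0)
cv2.imwrite('pics/w3.png',cv2.convertScaleAbs(np.hstack([a,b]),alpha=1.8))
```

```text
(no output)
```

View pics/w3.png

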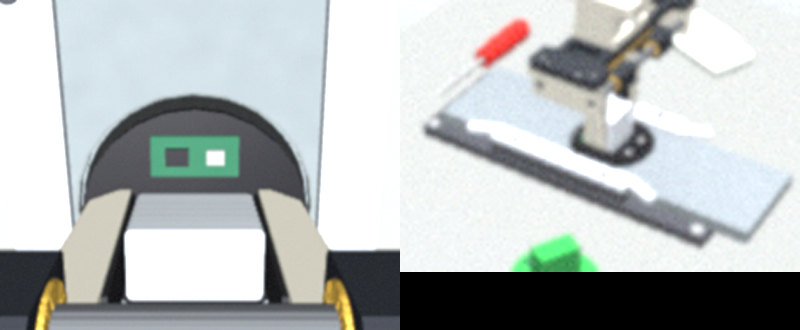

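The left half shows a dark crescent ahead of the disc, so the leading edge is in the recess and the trailing edge is still on the deck. The plate needs a little more +x.

Call:
servo_tool(deltas=[[0.02,0,0,0,0,0],[0,0,0,0,0,0]])

```text
clock: 17.02
tool_pos: [0.5717, -0.1322, 0.0471]
ee_rot: [0.0, 1.0, -0.0, -0.0]
ft_force: [-0.8, 0.5, 8.8]
opening: 0.432
gripper_force: 8.0
```

Call:
servo_tool(deltas=[[0.02,0,0,0,0,0],[0,0,0,0,0,0]])

```text
clock: 17.27
tool_pos: [0.5719, -0.1322, 0.0471]
ee_rot: [0.0, 1.0, -0.0, -0.001]
ft_force: [-4.3, 0.5, 11.0]
opening: 0.43
gripper_force: 8.0
```

Call:
servo_tool(deltas=[[0.02,0,0,0,0,0],[0,0,0,0,0,0]])

```text
clock: 17.52
tool_pos: [0.5722, -0.1322, 0.0469]
ee_rot: [-0.0, 1.0, -0.0, -0.001]
ft_force: [-6.5, 1.0, 11.2]
opening: 0.43
gripper_force: 8.0
```

Call:
servo_tool(deltas=[[0,0,-0.0125,0,0,0],[0,0,0,0,0,0]])

```text
clock: 17.77
tool_pos: [0.5722, -0.1322, 0.0469]
ee_rot: [-0.0, 1.0, -0.0, -0.001]
ft_force: [-4.1, -0.5, 7.7]
opening: 0.431
gripper_force: 8.0
```

Call:
servo_tool(deltas=[[0.025,0,0,0,0,0],[0,0,0,0,0,0]])

```text
clock: 18.02
tool_pos: [0.5725, -0.1322, 0.0468]
ee_rot: [-0.0, 1.0, -0.0, -0.002]
ft_force: [-6.4, 0.3, 10.5]
opening: 0.429
gripper_force: 8.0
```

Call:
servo_tool(deltas=[[0.025,0,0,0,0,0],[0,0,0,0,0,0]])

```text
clock: 18.27
tool_pos: [0.5736, -0.1321, 0.0465]
ee_rot: [-0.0, 1.0, -0.0, -0.002]
ft_force: [-4.6, -0.7, 5.8]
opening: 0.427
gripper_force: 8.0
```

Call:
servo_tool(deltas=[[0.025,0,0,0,0,0],[0,0,0,0,0,0]])

```text
clock: 18.52
tool_pos: [0.5744, -0.1321, 0.0462]
ee_rot: [-0.0, 1.0, -0.0, -0.002]
ft_force: [-5.1, 0.2, 4.9]
opening: 0.426
gripper_force: 8.0
```

Call:
servo_tool(deltas=[[0.025,0,0.005,0,0,0],[0,0,0,0,0,0]])

```text
clock: 18.77
tool_pos: [0.5759, -0.132, 0.046]
ee_rot: [-0.0, 1.0, -0.0, -0.001]
ft_force: [-3.1, -1.0, 2.2]
opening: 0.431
gripper_force: 8.0
```

Call:
servo_tool(deltas=[[0,0,0.0125,0,0,0],[0,0,0,0,0,0]])

```text
clock: 19.02
tool_pos: [0.5768, -0.132, 0.046]
ee_rot: [-0.0, 1.0, -0.0, -0.001]
ft_force: [-2.4, -0.5, 1.0]
opening: 0.431
gripper_force: 8.0
```

Call:
servo_tool(deltas=[[0.0125,0,0,0,0,0],[0,0,0,0,0,0]])

```text
clock: 19.27
tool_pos: [0.5777, -0.132, 0.046]
ee_rot: [-0.0, 1.0, -0.0, -0.0]
ft_force: [-1.0, -0.3, -1.0]
opening: 0.427
gripper_force: 8.0
```

Run:
```python
from h import *
c=grab('wrist'); pickle.dump(c,open('w4.pkl','wb'))
a=cv2.resize(c['image'][110:300,140:370],(690,570),interpolation=2)
cv2.imwrite('pics/w4.png',cv2.convertScaleAbs(a,alpha=2.2))
```

```text
(no output)
```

View pics/w4.png

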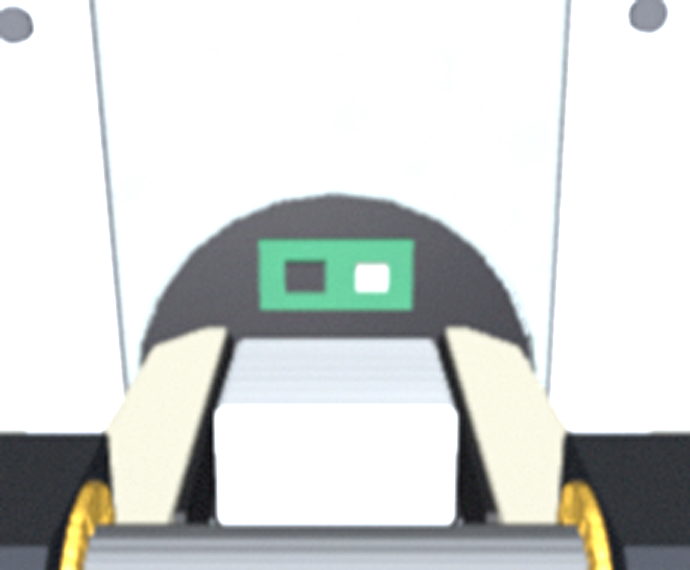

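Run:
```python
from h import *
for n in ('w2','w3','w4'):
    c=pickle.load(open(n+'.pkl','rb')); g=c['image'].max(2)
    print(n,np.round(c['s']['tool_pos'],4))
    if n=='w2':
        print(' inhand disc',[depth(c,[[u,v]])[0].round(4).tolist() for u,v in ((225,180),(280,180),(252,177),(215,195),(292,195))]); 
        print(' block top',depth(c,[[235,230],[252,226],[270,230]]).round(4).tolist()); continue
    pts=[[x/3+140,y/3+110] for x,y in ((335,212),(290,225),(385,225),(200,300),(470,300),(335,325))]
    print(' disc',depth(c,pts).round(4).tolist())
    print(' deck',depth(c,[[x/3+140,y/3+110] for x,y in ((335,100),(335,150),(160,220),(520,220))]).round(4).tolist())
    print(' block',depth(c,[[x/3+140,y/3+110] for x,y in ((335,350),(335,370),(335,440),(335,500))]).round(4).tolist())
    col=int(335/3+140); P=depth(c,[[col,v] for v in range(165,225,2)]); print(np.c_[range(165,225,2),P[:,0],P[:,2],g[165:225:2,col]].round(4).tolist())
```

```text
w2 [ 0.4956 -0.1312  0.1437]
 inhand disc [[0.5276, -0.1158, 0.1242], [0.5278, -0.148, 0.1249], [0.5294, -0.1316, 0.1244], [0.5182, -0.1096, 0.124], [0.5186, -0.1553, 0.125]]
 block top [[0.5049, -0.1224, 0.1446], [0.5049, -0.1316, 0.1393], [0.5054, -0.1413, 0.1457]]
w3 [ 0.5716 -0.1322  0.0472]
 disc [[0.6035, -0.1321, 0.0273], [0.6006, -0.1232, 0.0278], [0.6005, -0.1421, 0.0276], [0.5853, -0.105, 0.0288], [0.5851, -0.1592, 0.0285], [0.5802, -0.1321, 0.0291]]
 deck [[0.6253, -0.1321, 0.0272], [0.6155, -0.1321, 0.0275], [0.6014, -0.0977, 0.0264], [0.6016, -0.1688, 0.027]]
 block [[0.58, -0.1321, 0.0406], [0.5814, -0.1321, 0.0528], [0.5747, -0.1321, 0.0653], [0.5648, -0.1321, 0.0674]]
[[165.0, 0.6113, 0.0215, 53.0], [167.0, 0.6102, 0.022, 32.0], [169.0, 0.6084, 0.0199, 33.0], [171.0, 0.6075, 0.0212, 29.0], [173.0, 0.6075, 0.0264, 47.0], [175.0, 0.6066, 0.0275, 57.0], [177.0, 0.6056, 0.0282, 55.0], [179.0, 0.604, 0.0268, 55.0], [181.0, 0.6031, 0.0282, 55.0], [183.0, 0.6017, 0.0274, 55.0], [185.0, 0.6004, 0.0273, 55.0], [187.0, 0.5992, 0.0273, 55.0], [189.0, 0.5983, 0.0282, 93.0], [191.
[... 1170 characters left out ...]
 0.6106, 0.0276, 52.0], [181.0, 0.6094, 0.0276, 51.0], [183.0, 0.6081, 0.0271, 51.0], [185.0, 0.6071, 0.0278, 51.0], [187.0, 0.6059, 0.0281, 51.0], [189.0, 0.6046, 0.0279, 60.0], [191.0, 0.6038, 0.0292, 96.0], [193.0, 0.6028, 0.0298, 96.0], [195.0, 0.6009, 0.0279, 97.0], [197.0, 0.6001, 0.0291, 96.0], [199.0, 0.5988, 0.0289, 96.0], [201.0, 0.5978, 0.0297, 96.0], [203.0, 0.5963, 0.0291, 96.0], [205.0, 0.5952, 0.0294, 97.0], [207.0, 0.594, 0.0295, 97.0], [209.0, 0.5927, 0.0296, 97.0], [211.0, 0.5919, 0.0306, 98.0], [213.0, 0.59, 0.029, 67.0], [215.0, 0.5883, 0.0281, 46.0], [217.0, 0.5875, 0.0293, 46.0], [219.0, 0.5863, 0.0294, 47.0], [221.0, 0.5847, 0.0288, 45.0], [223.0, 0.5848, 0.032, 99.0]]
```

Depth shows the disc's front edge home at x=0.613 and z=0.027. The rear is about 2 mm high, and the grip is holding it tilted. I'll back off 1 mm and release to let it settle.

Call:
servo_tool(deltas=[[-0.025,0,0,0,0,0],[0,0,0,0,0,0]])

```text
clock: 19.58
tool_pos: [0.5768, -0.132, 0.0463]
ee_rot: [-0.0, 1.0, -0.0, 0.0]
ft_force: [0.8, 0.0, -2.2]
opening: 0.431
gripper_force: 8.0
```

Call:
servo_tool(deltas=[[0,0,0,0,0,0],[0,0,0,0,0,0],[0,0,0,0,0,0]], jaw=50)

```text
clock: 19.95
tool_pos: [0.5771, -0.1322, 0.0467]
ee_rot: [0.0, 1.0, -0.0, 0.0]
ft_force: [0.1, -0.9, 0.4]
opening: 0.541
gripper_force: 0.0
```

```bash
cat > tilt.py <<'E'
from h import *
import sys
c=grab('wrist'); pickle.dump(c,open(sys.argv[1],'wb')); g=c['image'].max(2)
print(c['s']['clock'],np.round(c['s']['tool_pos'],4))
v,u=np.mgrid[150:300,150:350]; P=depth(c,np.c_[u.ravel(),v.ravel()]).reshape(150,200,3); gg=g[150:300,150:350]
tx,ty=c['s']['tool_pos'][:2]
sat=np.ptp(c['image'][150:300,150:350].astype(int),axis=2)
m=(gg<62)&(sat<18)&(P[...,2]<.036)&(P[...,2]>.015)&(np.hypot(P[...,0]-.573,P[...,1]+.132)<.0385)
m=cv2.erode(m.astype(np.uint8),np.ones((3,3)))>0
Q=P[m]; A=np.c_[Q[:,:2]-[.573,-.132],np.ones(len(Q))]; k=np.linalg.lstsq(A,Q[:,2],rcond=None)[0]
print('disc n',len(Q),'x range',Q[:,0].min(),Q[:,0].max(),'slope deg',np.degrees(k[:2]),'z ctr',k[2])
D=P[(gg>90)&(gg<150)&(sat<25)&(P[...,0]>.618)&(P[...,0]<.66)&(abs(P[...,1]+.132)<.03)]; 
if len(D): 
    kd=np.linalg.lstsq(np.c_[D[:,:2]-[.573,-.132],np.ones(len(D))],D[:,2],rcond=None)[0]; print('deck z',np.median(D[:,2]),np.degrees(kd[:2]),kd[2])
col=[int(c['cx'])]
E
python3 tilt.py w5.pkl
```

```text
19.95 [ 0.5771 -0.1322  0.0467]
disc n 2681 x range 0.5459731354966186 0.6109256017659972 slope deg [0.27499656 0.07592282] z ctr 0.027027691810266267
deck z 0.0270931591307408 [2.44897132e+02 3.30643336e-02] -0.18379749512966012
```

It lies flush with the deck (z 0.0270 against 0.0271) and level to 0.3°, so it dropped home. Now I'll retract straight up.

Call:
servo_tool(deltas=[[0,0,-0.2,0,0,0],[0,0,-0.5,0,0,0],[0,0,-0.8,0,0,0],[0,0,-0.8,0,0,0],[0,0,-0.8,0,0,0],[0,0,-0.8,0,0,0],[0,0,0,0,0,0],[0,0,0,0,0,0]])

```text
clock: 21.0
tool_pos: [0.5768, -0.1321, 0.2027]
ee_rot: [0.0, 1.0, -0.0, 0.0]
ft_force: [-0.2, -0.5, 0.5]
opening: 0.54
gripper_force: 0.0
```

Run:
```python
from h import *
c=grab('wrist'); a=c['image']; cv2.imwrite('pics/w6.png',cv2.convertScaleAbs(a,alpha=1.6))
P=depth(c,[[u,v] for v in range(60,240,6) for u in (225,285)]); print(c['s']['tool_pos']); print(P.round(4)[:,[0,1,2]].tolist())
```

```text
[ 0.57676704 -0.13208114  0.20272553]
[[0.6911, -0.1058, 0.0271], [0.691, -0.1658, 0.0278], [0.6854, -0.1057, 0.0284], [0.6854, -0.1659, 0.0283], [0.6798, -0.1055, 0.0273], [0.6797, -0.1661, 0.028], [0.6741, -0.1054, 0.0272], [0.6741, -0.1663, 0.0276], [0.6683, -0.1052, 0.0268], [0.6683, -0.1665, 0.0278], [0.6625, -0.1051, 0.027], [0.6625, -0.1668, 0.0262], [0.6566, -0.1049, 0.0264], [0.6565, -0.167, 0.0259], [0.6506, -0.1048, 0.0274], [0.6505, -0.1672, 0.0262], [0.6446, -0.1046, 0.0275], [0.6445, -0.1675, 0.0255], [0.6384, -0.1044, 0.0267], [0.6384, -0.1675, 0.027], [0.6323, -0.1044, 0.0277], [0.6323, -0.1676, 0.0275], [0.626, -0.1042, 0.0272], [0.626, -0.1678, 0.0272], [0.6196, -0.1039, 0.0263], [0.6196, -0.1681, 0.0264], [0.6131, -0.1037, 0.0254], [0.6133, -0.1683, 0.0267], [0.6069, -0.1037, 0.0271], [0.6067, -0.1685, 0.0261], [0.6002, -0.1034, 0.0262], [0.6003, -0.1686, 0.0268], [0.5938, -0.1033, 0.0269], [0.5938, -0.1688, 0.0272], [0.5869, -0.1031, 0.0262], [0.5867, -0.1692, 0.0255], [0.5806, -0.1031, 0.0278], [0.5802, -0.1693, 0.0264], [0.5738, -0.1029, 0.0279], [0.5736, -0.1694, 0.0273], [0.5667, -0.1027, 0.0271], [0.5668, -0.1695, 0.0277], [0.5592, -0.1024, 0.0255], [0.5578, -0.1706, 0.0206], [0.5528, -0.1024, 0.0275], [0.5527, -0.17, 0.0274], [0.5441, -0.1018, 0.0229], [0.5455, -0.1702, 0.0272], [0.538, -0.1019, 0.0263], [0.5379, -0.1706, 0.0261], [0.531, -0.1018, 0.0269], [0.5309, -0.1707, 0.027], [0.5231, -0.1015, 0.0257], [0.5234, -0.1709, 0.0267], [0.5162, -0.1014, 0.0273], [0.5161, -0.1711, 0.027], [0.5084, -0.1012, 0.0266], [0.509, -0.1712, 0.0281], [0.5015, -0.1012, 0.0282], [0.5006, -0.1716, 0.0265]]
```

View pics/w6.png

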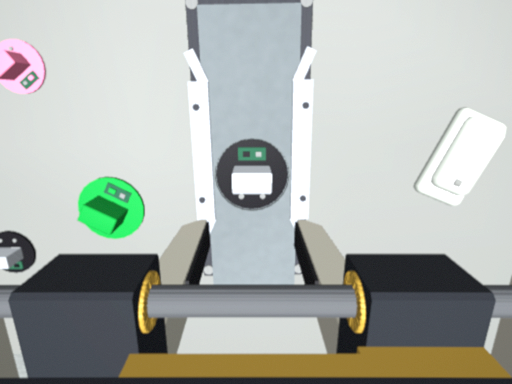

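The disc at (252,174) is flush with the deck front to back, the fingers are clear, and the bystanders I can see are unmoved. Handing in.

```bash
python3 -c "
from cell import r
print(r.finish_job())"
```

```text
the job is handed in; nothing more can be done
None
```

The plate was set down at the near end, slid along the deck into the recess and released level and flush; the job is handed in at about 21 s, with up to about 11 N of downward force while working it in (15.7 N at set-down).

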